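Lock the stop screw of the cup-lid press

TASK

The depth stop of the cup-lid press is set and now has to be locked: its locknut drags the stop screw round with it, so the screw must be held. Lay the larger of the two slotted spanners over the flat tang on top of the screw, with its handle down in the saddle of the block, let go of it, then swing the locknut's upright handle clockwise (seen from above) until it stops, without losing the screw's setting. Leave the spanner lying in place.

Things in the scene. Friction and masses are not known exactly. Their poses are not given: they have to be found in the camera images.
- spanner: Larger slotted spanner, plain steel, flat on the bench. Origin: slot centre, underside; +x along the handle, +z up. Head x -36 to 36 mm, 38 wide, 14 thick, with a lengthwise through slot 54 x 16. Handle on to x = 188, 20 wide, 16 thick, underside flush. Grip across it at x 70 to 95 (balance about 75). 0.32 kg. Bystanders: a similar spanner 175 mm long, its 6 mm slot too narrow; an ordinary wrench.
- block: Fixed grey block, base 215 x 90 x 14 mm. Origin: bench level on the screw's vertical axis; +z up, +x to the saddle. The screw ends in a collar 46 across, top at z 55, with a flat tang on it: 44 long (x), 10 thick, top at z 79, tapering to 5. Placed, the spanner has the block's yaw, its origin 55 mm above the block's. Play in slot and saddle lets the screw turn about 12 degrees before it is held.
- saddle (a point): Middle of the saddle's seat, on the block 132 mm from the screw's axis along +x, 55 mm above the bench, level with the collar's top. The handle lies in it between two cheeks, 36 mm apart, 24 mm long in x, which end 80 mm above the bench; open upward.
- screw (a joint): Turning of the stop screw with collar and tang about the block's z axis, rad, clockwise from above positive; 0: tang along the block's x. Starts within 0.05 of 0. It turns easily (0.04 N m). The setting is lost beyond 0.35 either way.
- locknut (a joint): Turning of the hexagonal locknut relative to the screw, rad, clockwise from above positive. Starts slack at 0 to 0.35; hard stop at 1.40 = tight. Friction on the screw 0.3 N m (4 N at the handle post), so it drags an unheld screw round; stays where left. The post's angle in the block's frame, counter-clockwise from +x, is 150 degrees minus (screw + locknut).
- nut_post (a point): Top centre of the locknut's handle, an upright round steel post 18 mm in diameter on an arm, 80 mm from the screw's axis, 34 to 100 mm above the bench. Grip or push its top 40 mm. It swings about the axis clockwise from above, on the block's +y side, ending 60 to 70 degrees from +x.
There are look-alikes about, which are no part of the job. What is shaped like the spanner but blue or turquoise is not meant.

How it is judged:
By the outcome, as a careful person would: the job done as asked, in the order asked, and still so for the second after the job is handed in, with the robot touching nothing.
It also fails if it takes over 59 s, if anything falls off the work surface, if the arm or the gripper's body presses on something with over 40 N, if the wrist force passes 120 N, or if a joint passes its speed limit or range.

ROBOT

A 6-joint arm with a two-finger parallel gripper is mounted at the origin on the work surface. World frame = base frame: x ahead of the robot, y to its left, z up, the work surface at z = 0. Lengths are in m, angles in rad, forces in N, time in s.
With the tool pointing down it reaches from about 0.375 to 0.975 m from the base axis. Payload 3.8 kg.
Tool frame: the origin (TCP) lies where the fingers leave the gripper's body, on its centre line; the fingertips stand 73 mm ahead of it and the grasp point (between the pads) lies 54 mm ahead of it; z points along the fingers, y is the line along which they close (so a half turn about z gives the same grasp; the last joint's range is limited). The gripper opens to 85 mm and grips with 20 to 120 N. Pads are 22 mm wide; open, the fingers measure 114 mm over their backs; the gripper's body (76 mm by 85 mm) begins 54 mm behind the grasp point. The pads swing forward as they close: fully open they stand 13 mm farther back than shut.
Start: joints at [-1.209, 0.264, 1.604, -0, 1.274, -0.037], TCP at [0.262, -0.622, 0.304] pointing down, gripper open.
Joint ranges: [-2.63, 2.63], [-0.94, 2.18], [0.31, 2.57], [-1.31, 4.45], [0, 2.66], [-2.55, 2.55]. Speed limits (rad/s): [2.57, 2.57, 3.14, 3.14, 3.14, 3.14].

INTERFACE

Orientations are given as a rotation vector (axis times angle).
In Python, from workcell import read_state, viewer, bot gives the robot as it stands.
- The arm moves only by the tool jog_arm, never from a script. Its argument "increments" is a list that holds one entry, the list of rows, each a list of 7 numbers: the shift along the tool's x, y, z in units of 30 mm (1.0 is 30 mm), then the turn, a rotation vector about the tool's x, y, z in units of 6 degrees (1.0 is 6 degrees), then the opening, from -1 (shut) to 1 (fully open). A call has exactly 5 rows; each row shifts and turns the commanded pose from where the row before left it, along the tool's axes as they then stand; what a row does not reach is not made up. A row lasts 1/12 s, in which the tool goes at most 41.7 mm and 7.16 degrees, less where a joint would pass 70% of its speed; a pose out of reach is approached as far as the arm can. A call is refused whole if a number of a shift passes 1 or a number of a turn 1, either way. A call with a gripper value outside its range is refused whole. The fingers move at their own pace and stop on an object; "force" is the grip in N (left out, the last holds). Time passes only in rows, so rows that do not move let the fingers close, or fill a call up. It gives the time, the measured TCP pose, the force, the opening and the grip force at its end, in the units of the state.
- read_state(): the state, without advancing time (a new reading comes with each control period).
- viewer.read_camera(name): name is "side" or "top"; returns (picture, depth): 400x640x3 uint8, blue, green, red; 400x640 float32, m along the optical axis (not along the pixel's ray), 0 where there is no reading.
- viewer.camera_params(name): a dict with "fx", "fy", "cx", "cy" (pixels), "k1" (the pictures are not rectified: a ray, as slopes to the right and down, at radius r is drawn at 1 + k1 r^2 times it, then the intrinsics apply), "R" (3x3) and "t" (3): a world point X has camera coordinates R X + t. Camera axes: x right, y down, z forward; pixel columns grow to the right and rows downward; lengths in m; the calibration is good to about 2 mm. A picture is of the moment at which its call begins. camera_params takes no time and is no camera call.
- bot.finish_job(): hands the job in; it is judged then, once.
The state is a dict: "time": time; "q": joint angles; "joint_vel": joint speeds; "joint_torque": joint torques, N m; "tool_pos": TCP position; "tcp_rot": TCP orientation; "wrist_force": force on the tool from outside, world axes, zero at the start; "torque": the same for the moment, N m; "width": opening from 0.0 (shut) to 1.0 (fully open); "grip_force": force on a finger pad.
Only numpy, scipy, OpenCV 4.12 (cv2) and the standard library are available. Lean on these libraries where they do the work, as an engineer would, in place of code of your own. Each camera call takes 0.05 s, during which the arm holds its last target. There are 200 camera calls.

## Working session

There is one attempt and no reset: what is moved stays moved. The work goes in short steps, Python scripts to look and compute and a tool call to move; the robot and the scene stay as the last step left them, time stands still between calls to the robot, and variables do not carry over. Pictures are saved under pics/ and viewed, at most 13 in all, crops included, and the job is handed in when it is done.

Besides the shell and the picture viewer there is one more tool, called after "Emit:" in YAML: its name, and indented under it one key for each argument. jog_arm: Moves the arm, as the interface text tells. Its arguments: {"type":"object","properties":{"increments":{"type":"array","items":{"type":"array","items":{"type":"array","items":{"type":"number"}}}},"force":{"type":"number"}},"required":["increments"]}

```bash
mkdir -p pics; ls; cat > h.py <<'E'
import numpy as np, cv2
from workcell import read_state, viewer, bot
def ray(name,u,v):
    c=viewer.camera_params(name); K=np.array([[c['fx'],0,c['cx']],[0,c['fy'],c['cy']],[0,0,1.]])
    p=cv2.undistortPoints(np.array([[[u,v]]],float),K,np.array([c['k1'],0,0,0.]))[0,0]
    R=np.array(c['R']);t=np.array(c['t']); return -R.T@t, R.T@np.array([p[0],p[1],1.])
def atz(name,u,v,z):
    o,d=ray(name,u,v); return o+d*(z-o[2])/d[2]
def atd(name,u,v,dep):
    o,d=ray(name,u,v); return o+d*dep[int(round(v)),int(round(u))]
def proj(name,X):
    c=viewer.camera_params(name); p=np.array(c['R'])@np.array(X)+np.array(c['t'])
    x,y=p[0]/p[2],p[1]/p[2]; s=1+c['k1']*(x*x+y*y)
    return c['fx']*x*s+c['cx'],c['fy']*y*s+c['cy']
E
python3 - <<'E'
from h import *
for n in('top','side'):
    p,d=viewer.read_camera(n); cv2.imwrite(f'pics/{n}0.png',p); np.save(f'{n}0.npy',d)
    c=viewer.camera_params(n); print(n,c['fx'],c['cx'],c['cy'],c['k1'],-np.array(c['R']).T@np.array(c['t']))
print(read_state())
E
```

```text
pics
top 431.5088549995322 317.00216392910124 197.89992432140755 -0.04202403334922272 [ 0.40571854 -0.06912162  1.17831136]
side 404.9079693286393 318.1210493075067 197.84656507592274 0.011443709435341854 [0.32841644 0.79571275 0.65546419]
{'time': 0.1, 'q': array([-1.20889052e+00,  2.64686176e-01,  1.60523748e+00, -3.12386821e-06,
        1.27368429e+00, -3.69081996e-02]), 'joint_vel': array([-0.00108613, -0.0022123 , -0.00266744, -0.00053476,  0.00060857,
        0.00078156]), 'joint_torque': array([ 3.73553266e-04, -5.16707110e+01, -3.68590307e+01, -8.11646942e-05,
        6.30837225e-03,  1.11137015e-05]), 'tool_pos': array([ 0.2619325 , -0.62155579,  0.30268071]), 'tcp_rot': array([-3.07739035e+00, -6.21919729e-01,  5.16448974e-04]), 'wrist_force': array([0.71862667, 0.07323151, 0.10355867]), 'torque': array([ 0.0186476 , -0.00411705, -0.00325933]), 'grip_force': 0.0, 'width': 0.9977716492218857}
```

View pics/top0.png

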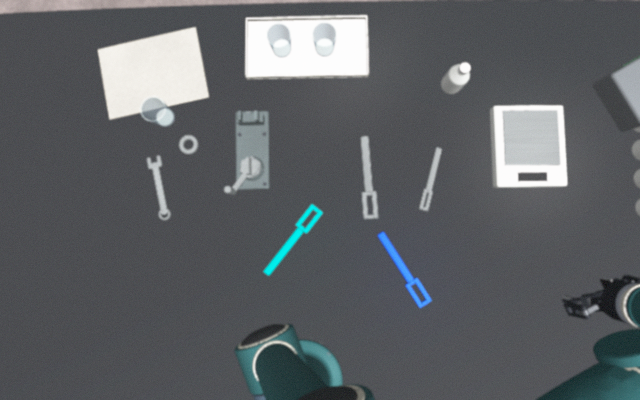

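View pics/side0.png

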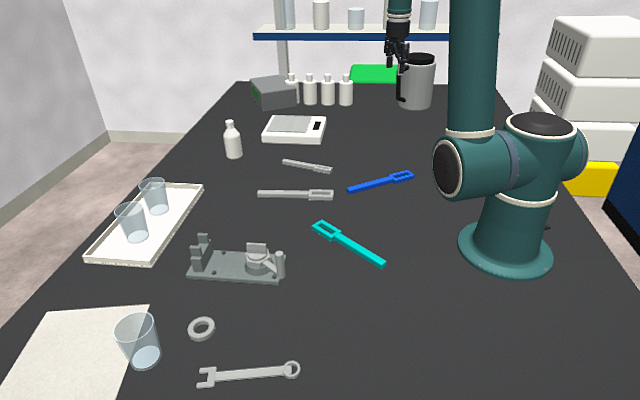

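The grey slotted spanner at top (368,180) has a wide slot and is about 80 px long. The other candidates are the smaller grey one at (431,180), the open wrench at (160,187), and the cyan and blue look-alikes. The plain-steel larger one at (368,180) fits. The block is at (252,150), with its saddle up at (252,118), tang near (250,165) and post near (228,189). I'll confirm in an enlarged crop.

```bash
python3 - <<'E'
from h import *
p=cv2.imread('pics/top0.png')
a=cv2.resize(p[100:230,215:290],None,fx=4.5,fy=4.5,interpolation=cv2.INTER_CUBIC)
b=cv2.resize(p[100:230,345:445],None,fx=4.5,fy=4.5,interpolation=cv2.INTER_CUBIC)
cv2.imwrite('pics/c1.png',np.hstack([a,b])); print(a.shape,b.shape)
d=np.load('top0.npy')
g=cv2.cvtColor(p,cv2.COLOR_BGR2GRAY)
# height mask of spanner region
P=[]
for v in range(130,225):
  for u in range(350,390):
    if g[v,u]>110: P.append(atz('top',u,v,0.015)[:2])
P=np.array(P); r=cv2.minAreaRect(P.astype(np.float32)*1000); print(len(P),r)
for u,v in [(370,195),(367,160),(400,170)]: print(atd('top',u,v,d))
E
```

```text
(585, 338, 3) (585, 450, 3)
827 ((539.38134765625, -181.86917114257812), (226.09339904785156, 42.453975677490234), 3.62691330909729)
[ 0.49136473 -0.19067301 -0.00142432]
[ 0.58509782 -0.18242322  0.01773207]
[ 0.55931029 -0.27446564 -0.00222651]
```

View pics/c1.png

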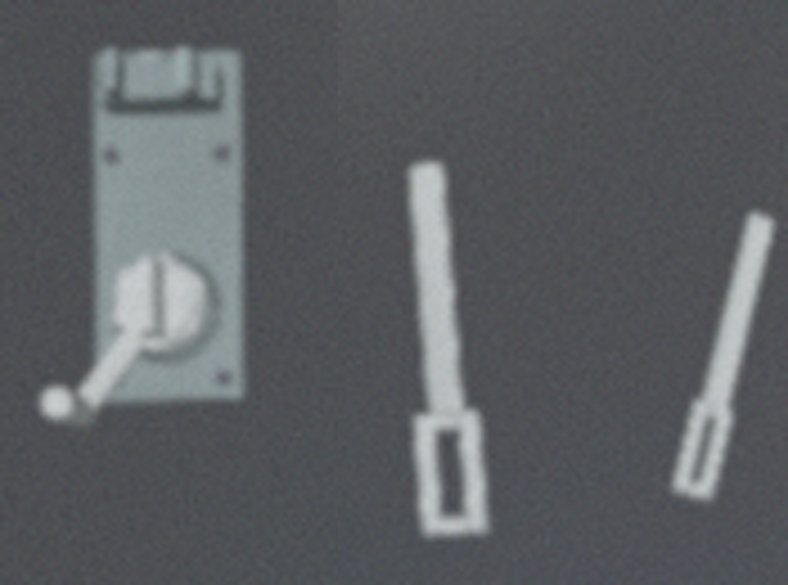

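```bash
cat >> h.py <<'E'
def cloud(name,d):
    c=viewer.camera_params(name); K=np.array([[c['fx'],0,c['cx']],[0,c['fy'],c['cy']],[0,0,1.]])
    v,u=np.mgrid[0:400,0:640]; uv=np.stack([u.ravel(),v.ravel()],1).astype(float)[:,None]
    p=cv2.undistortPoints(uv,K,np.array([c['k1'],0,0,0.]))[:,0]
    z=d.ravel(); P=np.c_[p*z[:,None],z]; R=np.array(c['R'])
    return ((P-np.array(c['t']))@R).reshape(400,640,3)
E
python3 - <<'E'
from h import *
for n in('top','side'):
    d=np.load(n+'0.npy'); C=cloud(n,d); P=C[d>0]
    def sel(x0,x1,y0,y1,z0,z1):
        m=(P>[x0,y0,z0]).all(1)&(P<[x1,y1,z1]).all(1); return P[m]
    def show(s,Q):
        if len(Q)<3: print(n,s,len(Q)); return
        r=cv2.minAreaRect((Q[:,:2]*1000).astype(np.float32)); print(n,s,len(Q),np.round(Q.mean(0)*1000,1),'z',np.round(np.percentile(Q[:,2],[5,95])*1000,1),'rect',np.round(r[0],1),np.round(r[1],1),round(r[2],1))
    show('spanner',sel(.38,.7,-.22,-.14,.009,.03))
    show('basetop',sel(.4,.8,.02,.22,.009,.02))
    show('base+all',sel(.4,.8,.04,.16,.009,.2))
    show('collar',sel(.5,.62,.04,.15,.048,.062))
    show('tang',sel(.5,.62,.07,.15,.068,.09))
    show('saddle',sel(.64,.72,.04,.15,.062,.1))
    show('seat',sel(.6,.72,.04,.15,.048,.06))
    show('post',sel(.42,.55,.12,.2,.085,.11))
E
```

```text
top spanner 688 [ 529.2 -182.5   14.8] z [10.5 18.8] rect [ 515.4 -180. ] [274.7  44.5] 7.9
top basetop 1625 [617.6 127.2  13.6] z [10.1 17.7] rect [619.2 130.5] [212.3  91.2] 0.9
top base+all 2125 [616.1 121.5  28. ] z [10.4 75.2] rect [619.1 121.9] [211.6  76.1] 0.0
top collar 179 [567.1 126.7  54.2] z [48.7 59.1] rect [567.9 127.6] [49.6 47.5] 19.9
top tang 64 [568.  128.9  77.2] z [70.2 82.7] rect [567.6 129.3] [42.5  7.9] 2.2
top saddle 49 [696.3 115.5  76.3] z [65.5 82.2] rect [697.4 126.8] [45.9 22. ] 88.7
top seat 147 [696.7 125.2  53.9] z [49.7 58.1] rect [697.7 123.6] [25.1 52.8] 1.2
top post 44 [503.8 177.1  98.6] z [ 91.3 102.7] rect [503.7 177.6] [15.6 15.3] 1.0
side spanner 519 [ 524.3 -180.8   14.9] z [ 9.9 18.7] rect [ 514.7 -178.1] [273.8  46.5] 7.8
side basetop 1590 [627.9 145.9  15.2] z [11.8 18.1] rect [621.  132.7] [217.6  93.1] 1.1
side base+all 2036 [625.2 133.8  36.5] z [14.  78.9] rect [621.  123.1] [ 73.7 216.6] 90.0
side collar 153 [564.7 139.9  55.6] z [48.5 60.8] rect [566.5 135.7] [51.2 34.7] 17.9
side tang 130 [567.1 134.   75.8] z [69.2 81.9] rect [567.3 132.7] [11.  42.8] 87.8
side saddle 95 [699.1 113.1  73.8] z [62.8 81.4] rect [700.8 111.5] [10.8 27.5] 85.8
side seat 115 [694.8 123.2  55.2] z [49.4 58.7] rect [691.1 124.9] [30.9 43.8] 29.6
side post 88 [503.3 183.6  96.1] z [ 86.2 101.8] rect [504.  181.3] [17.2 18.7] 40.2
```

Emit:
jog_arm:
  increments:
    - [[0.95,-0.66,0,0,0,0,1],[0.95,-0.66,0,0,0,0,1],[0.95,-0.66,0,0,0,0,1],[0.95,-0.66,0,0,0,0,1],[0.95,-0.66,0,0,0,0,1]]

```text
time: 0.52
tool_pos: [0.3553, -0.4739, 0.3032]
tcp_rot: [-3.078, -0.621, 0.001]
wrist_force: [0.7, -0.6, 0.2]
width: 0.996
grip_force: 0.0
```

Emit:
jog_arm:
  increments:
    - [[0.95,-0.66,0,0,0,0,1],[0.95,-0.66,0,0,0,0,1],[0.95,-0.66,0,0,0,0,1],[0.95,-0.66,0,0,0,0,1],[0.95,-0.66,0,0,0,0,1]]

```text
time: 0.93
tool_pos: [0.4482, -0.3272, 0.3034]
tcp_rot: [-3.079, -0.622, 0.001]
wrist_force: [0.0, 1.0, -0.4]
width: 1.0
grip_force: 0.0
```

Emit:
jog_arm:
  increments:
    - [[0.95,-0.66,0,0,0,0,1],[0.95,-0.66,0,0,0,0,1],[0.95,-0.66,0,0,0,0,1],[0.95,-0.66,0,0,0,0,1],[0.95,-0.66,0,0,0,0,1]]

```text
time: 1.35
tool_pos: [0.5411, -0.1806, 0.3034]
tcp_rot: [-3.079, -0.622, 0.001]
wrist_force: [-0.4, -0.1, 0.1]
width: 0.998
grip_force: 0.0
```

Emit:
jog_arm:
  increments:
    - [[0,0,0.8,0,0,0.64,1],[0,0,0.8,0,0,0.64,1],[0,0,0.8,0,0,0.64,1],[0,0,0.8,0,0,0.64,1],[0,0,0,0,0,0.64,0.2]]

```text
time: 1.77
tool_pos: [0.5372, -0.1807, 0.2015]
tcp_rot: [-3.136, -0.096, 0.016]
wrist_force: [-0.8, 0.0, -0.8]
width: 0.885
grip_force: 0.0
```

```bash
cat >> h.py <<'E'
def st():
    s=read_state(); r=s['tcp_rot']; R=cv2.Rodrigues(np.array(r))[0]; psi=np.degrees(np.arctan2(R[1,0],R[0,0]))
    print('t',round(s['time'],2),'tcp',np.round(s['tool_pos']*1000,1),'psi',round(psi,2),'ztool',np.round(R[:,2],3),'F',np.round(s['wrist_force'],1),'w',round(s['width'],3),'g',round(s['grip_force'],1))
    return s,psi
def goto(x,y,z,psi=None):
    s,p=st(); d=np.array([x,y,z])-s['tool_pos']*1000; a=np.radians(p)
    print('units x,y,z',np.round(np.array([d[0]*np.cos(a)+d[1]*np.sin(a),d[0]*np.sin(a)-d[1]*np.cos(a),-d[2]])/30,3), 'turn', None if psi is None else round((p-psi)/6,3))
E
python3 - <<'E'
from h import *
goto(540.3,-181.8,77,3.6)
p,d=viewer.read_camera('top'); cv2.imwrite('pics/t1.png',p); q,e=viewer.read_camera('side')
g=cv2.resize(q[165:215,235:355],None,fx=6,fy=6,interpolation=cv2.INTER_CUBIC); cv2.imwrite('pics/s1.png',g)
for X in [(0.4635-.036,-.1867,.014),(.4635,-.1867,.014),(.5403,-.1818,.016),(.4635+.188*.998,-.1867+.188*.0628,.016)]: 
    a=np.array(proj('side',X)); print(a,(a-[235,165])*6)
E
```

```text
t 1.77 tcp [ 537.2 -180.7  201.5] psi 3.49 ztool [-0.01   0.004 -1.   ] F [-0.8  0.  -0.8] w 0.885 g 0.0
units x,y,z [0.102 0.045 4.149] turn -0.018
[333.58935576 193.4942702 ] [591.53613455 170.96562123]
[321.2965401  192.86868633] [517.77924061 167.21211799]
[295.04072905 191.87578315] [360.24437431 161.25469892]
[257.58405627 191.24983982] [135.5043376  157.49903891]
```

View pics/s1.png

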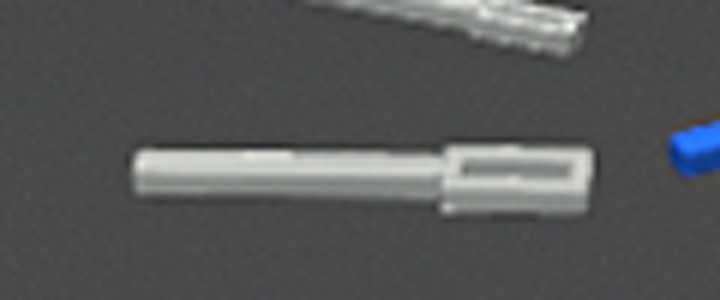

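The side view shows the spanner lying as estimated: tip at crop x=135 and head end at crop x=592, both matching the projection. Next I descend and grip.

Emit:
jog_arm:
  increments:
    - [[0.1,0.04,0.9,0,0,0,0.2],[0,0,0.9,0,0,0,0.2],[0,0,0.9,0,0,0,0.2],[0,0,0.7,0,0,0,0.2],[0,0,0.4,0,0,0,0.2]]
  force: 60

```text
time: 2.28
tool_pos: [0.5429, -0.183, 0.092]
tcp_rot: [-3.139, -0.103, 0.003]
wrist_force: [-0.6, 0.9, 0.8]
width: 0.604
grip_force: 0.0
```

```bash
python3 - <<'E'
from h import *
goto(540.3,-181.8,77,3.6)
E
```

```text
t 2.28 tcp [ 542.9 -183.    92. ] psi 3.75 ztool [-0.002  0.001 -1.   ] F [-0.6  0.9  0.8] w 0.604 g 0.0
units x,y,z [-0.083 -0.047  0.499] turn 0.025
```

Emit:
jog_arm:
  increments:
    - [[-0.07,-0.04,0.3,0,0,0,0.2],[0,0,0.18,0,0,0,0.2],[0,0,0,0,0,0,-1],[0,0,0,0,0,0,-1],[0,0,0,0,0,0,-1]]
  force: 60

```text
time: 2.7
tool_pos: [0.5428, -0.1827, 0.0812]
tcp_rot: [3.139, 0.1, 0.004]
wrist_force: [2.4, -1.3, -1.8]
width: 0.208
grip_force: 60.2
```

Emit:
jog_arm:
  increments:
    - [[0,0,0,0,0,0,-1],[0,0,0,0,0,0,-1],[0,0,0,0,0,0,-1],[0,0,0,0,0,0,-1],[0,0,0,0,0,0,-1]]
  force: 60

```text
time: 3.12
tool_pos: [0.5428, -0.1827, 0.0811]
tcp_rot: [3.139, 0.1, 0.004]
wrist_force: [-1.1, -0.1, 7.1]
width: 0.211
grip_force: 60.7
```

```bash
python3 - <<'E'
from h import *
goto(540.3,-181.8,77,3.6)
E
```

```text
t 3.12 tcp [ 542.8 -182.7   81.1] psi 3.66 ztool [ 0.003 -0.001 -1.   ] F [-1.1 -0.1  7.1] w 0.211 g 60.7
units x,y,z [-0.081 -0.035  0.138] turn 0.009
```

Emit:
jog_arm:
  increments:
    - [[0,0,-0.3,0,0,0,-1],[0,0,-0.8,0,0,0,-1],[0,0,-0.9,0,0,0,-1],[0,0,-0.9,0,0,0,-1],[0,0,-0.8,0,0,0,-1]]
  force: 60

```text
time: 3.53
tool_pos: [0.5412, -0.1821, 0.1918]
tcp_rot: [-3.14, -0.1, 0.001]
wrist_force: [0.1, -0.4, -2.5]
width: 0.205
grip_force: 59.7
```

```bash
python3 - <<'E'
from h import *
goto(646.6,130.4,200,1)
E
```

```text
t 3.53 tcp [ 541.2 -182.1  191.8] psi 3.65 ztool [-0.001  0.    -1.   ] F [ 0.1 -0.4 -2.5] w 0.205 g 59.7
units x,y,z [  4.171 -10.171  -0.275] turn 0.442
```

Emit:
jog_arm:
  increments:
    - [[0.4,-0.9,0,0,0,0,-1],[0.4,-1,0,0,0,0,-1],[0.4,-1,0,0,0,0,-1],[0.4,-1,0,0,0,0,-1],[0.4,-1,0,0,0,0,-1]]

```text
time: 3.95
tool_pos: [0.5918, -0.0304, 0.1904]
tcp_rot: [-3.14, -0.099, 0.001]
wrist_force: [1.1, -0.9, -2.9]
width: 0.207
grip_force: 59.7
```

Emit:
jog_arm:
  increments:
    - [[0.4,-1,0,0,0,0,-1],[0.4,-1,0,0,0,0,-1],[0.4,-1,0,0,0,0,-1],[0.4,-1,0,0,0,0,-1],[0.4,-0.9,0,0,0,0,-1]]

```text
time: 4.37
tool_pos: [0.6422, 0.1207, 0.1901]
tcp_rot: [-3.14, -0.101, 0.002]
wrist_force: [0.9, -0.3, -2.4]
width: 0.216
grip_force: 59.7
```

Emit:
jog_arm:
  increments:
    - [[0.1,-0.3,0,0,0,0,-1],[0,0,0,0,0,0.44,-1],[0,0,0,0,0,0,-1],[0,0,0,0,0,0,-1],[0,0,0,0,0,0,-1]]

```text
time: 4.78
tool_pos: [0.6446, 0.1272, 0.1902]
tcp_rot: [3.141, 0.028, -0.002]
wrist_force: [-0.8, 0.2, -2.2]
width: 0.209
grip_force: 59.7
```

```bash
python3 - <<'E'
from h import *
goto(646.6,130.4,170,1)
p,d=viewer.read_camera('top'); q,e=viewer.read_camera('side'); np.save('top2.npy',d);np.save('side2.npy',e)
cv2.imwrite('pics/top2.png',p); cv2.imwrite('pics/side2.png',q)
a=cv2.resize(p[90:220,205:305],None,fx=4,fy=4,interpolation=cv2.INTER_CUBIC)
b=cv2.resize(q[180:310,170:300],None,fx=4,fy=4,interpolation=cv2.INTER_CUBIC)
cv2.imwrite('pics/c2.png',np.hstack([a,b])[:, :800])
E
```

```text
t 4.78 tcp [644.6 127.2 190.2] psi 1.03 ztool [-0.001 -0.    -1.   ] F [-0.8  0.2 -2.2] w 0.209 g 59.7
units x,y,z [ 0.069 -0.106  0.672] turn 0.005
```

View pics/c2.png

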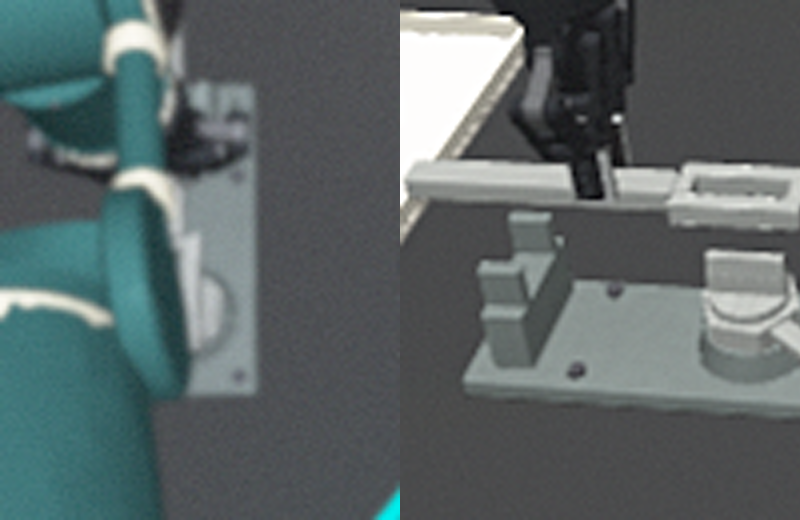

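The side view shows the spanner level above the block. Handle tip is at crop (408,180), head at crop (735,195), tang top at crop (745,255) and cheeks at crop (500,270) and (530,218). The arm hides the top view, so I'll measure the offset with the side camera.

```bash
python3 - <<'E'
from h import *
e=np.load('side2.npy'); C=cloud('side',e)
q=cv2.imread('pics/side2.png')
P=C[e>0]
def rect(s,Q):
    r=cv2.minAreaRect((Q[:,:2]*1000).astype(np.float32)); print(s,len(Q),'med',np.round(np.median(Q,0)*1000,1),'x',np.round(np.percentile(Q[:,0],[1,99])*1000,1),'y',np.round(np.percentile(Q[:,1],[2,98])*1000,1),np.round(r[0],1),np.round(r[1],1),round(r[2],1))
def sel(a,b): 
    m=(P>np.array(a)/1000).all(1)&(P<np.array(b)/1000).all(1); return P[m]
Q=sel([500,95,100],[613,170,140]); rect('head',Q); rect('headtop',Q[Q[:,2]>.119])
H=sel([660,95,100],[800,170,140]); rect('handle',H[H[:,2]<.135]); rect('handletop',H[(H[:,2]>.121)&(H[:,2]<.13)])
T=sel([520,90,72],[620,160,84]); rect('tang',T)
S=sel([670,80,60],[730,180,84]); rect('cheeks',S)
for lo,hi in((80,124),(124,180)):
    k=S[(S[:,1]*1000>lo)&(S[:,1]*1000<hi)]
    if len(k)>3: rect('cheek',k)
# model outline projected
s,psi=st()
def sp(x,y,z,ox,oy,oz,a):
    c,n=np.cos(a),np.sin(a); return proj('side',((ox+x*c-y*n)/1e3,(oy+x*n+y*c)/1e3,(oz+z)/1e3))
o=(644.6-79.3,127.2-79.3*.018,109.1,np.radians(1.03))
im=cv2.resize(q[205:265,165:325],None,fx=5,fy=5,interpolation=cv2.INTER_CUBIC)
def draw(pts,col):
    pts=(np.array(pts)-[165,205]+.5)*5; cv2.polylines(im,[np.round(pts).astype(np.int32)],True,col,1)
draw([sp(x,y,14,*o) for x,y in((-36,-19),(36,-19),(36,19),(-36,19))],(0,0,255))
draw([sp(x,y,14,*o) for x,y in((-27,-8),(27,-8),(27,8),(-27,8))],(0,0,255))
draw([sp(x,y,16,*o) for x,y in((36,-10),(188,-10),(188,10),(36,10))],(0,0,255))
b=(567.3,129,0,np.radians(1.0))
draw([sp(x,y,79,*b) for x,y in((-22,-2.5),(22,-2.5),(22,2.5),(-22,2.5))],(0,255,0))
for s_ in (1,-1): draw([sp(x,s_*18,z,*b) for x,z in((120,80),(144,80),(144,55),(120,55))],(255,0,0))
draw([sp(23*np.cos(t),23*np.sin(t),55,*b) for t in np.linspace(0,6.28,24)],(0,255,255))
cv2.imwrite('pics/ov.png',im)
E
```

```text
head 571 med [568.6 132.9 122.9] x [530.5 611.2] y [108.3 146. ] [571.4 126.5] [82.7 41.5] 0.3
headtop 395 med [569.3 131.3 124.1] x [530.8 611.3] y [107.6 145.7] [571.5 126.5] [82.7 41.5] 0.3
handle 418 med [707.3 135.9 124.8] x [661.8 753.7] y [120. 140.] [708.1 129.6] [22.5 95.8] 89.3
handletop 282 med [707.1 132.6 125.8] x [661.8 753.9] y [119.2 139.7] [708.1 129.6] [22.5 95.8] 89.3
tang 97 med [567.3 133.7  77.9] x [545.8 588.1] y [129.2 137.1] [566.9 132.5] [ 9.5 42.9] 89.4
cheeks 218 med [699.3 149.8  73.7] x [687.9 713.2] y [107.  160.7] [701.5 133.2] [56.2 26.8] 88.1
cheek 108 med [698.9 113.8  72.4] x [687.7 713.2] y [106.4 116.6] [700.8 111.3] [11.5 26.7] 86.3
cheek 110 med [699.5 158.5  74.4] x [689.  712.8] y [151.6 160.9] [701.2 154.9] [24.7 12.5] 0.7
t 4.88 tcp [644.8 127.1 190.4] psi 0.99 ztool [-0. -0. -1.] F [ 0.3  0.9 -3.3] w 0.21 g 59.7
```

View pics/ov.png

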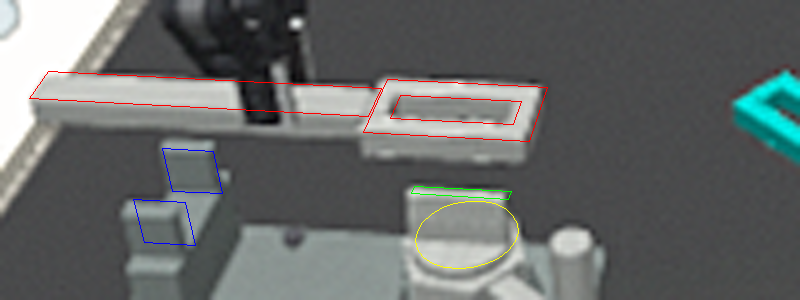

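Emit:
jog_arm:
  increments:
    - [[0.05,-0.14,0,0,0,0,-1],[0,0,0.4,0,0,0,-1],[0,0,0.43,0,0,0,-1],[0,0,0,0,0,0,-1],[0,0,0,0,0,0,-1]]

```text
time: 5.3
tool_pos: [0.6449, 0.1318, 0.1629]
tcp_rot: [3.141, 0.028, -0.007]
wrist_force: [1.3, 0.0, -2.7]
width: 0.213
grip_force: 59.7
```

```bash
python3 - <<'E'
from h import *
s,psi=st()
acc=np.zeros((400,640,3)); D=[]
for i in range(4):
    q,e=viewer.read_camera('side'); acc+=q; D.append(e)
q=(acc/4).astype(np.uint8); cv2.imwrite('pics/side3.png',q); e=np.median(D,0); np.save('side3.npy',e)
im=cv2.resize(q[212:262,190:290],None,fx=8,fy=8,interpolation=cv2.INTER_CUBIC); cv2.imwrite('pics/c3.png',im)
C=cloud('side',e);P=C[e>0]
def sel(a,b): 
    m=(P>np.array(a)/1000).all(1)&(P<np.array(b)/1000).all(1); return P[m]
Q=sel([500,95,88],[606,170,110]); print('head',np.percentile(Q,[2,98],axis=0)*1000)
T=Q[Q[:,2]>.092]; print('headtop',np.percentile(T,[2,50,98],axis=0)*1000)
E
```

```text
t 5.3 tcp [644.9 131.8 162.9] psi 1.01 ztool [-0.005 -0.001 -1.   ] F [ 1.3  0.  -2.7] w 0.213 g 59.7
head [[531.96367481 112.87875181  88.44505293]
 [602.73069023 150.24211725  99.73260322]]
headtop [[532.08985553 112.78956627  92.39528379]
 [568.33416639 133.93921209  98.09572157]
 [603.59342174 150.14113294  99.87184272]]
```

View pics/c3.png

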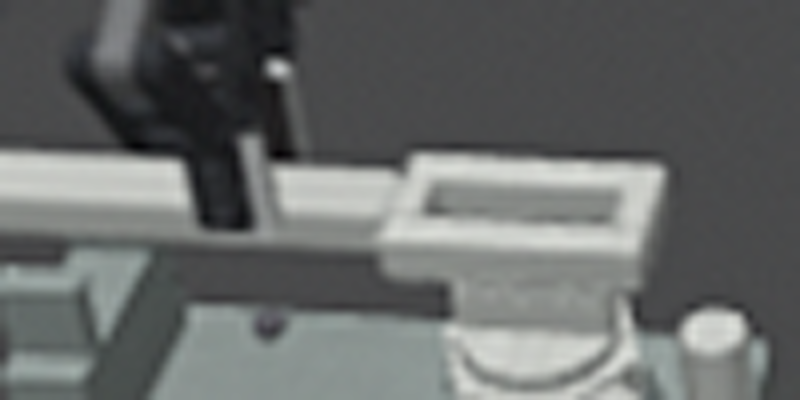

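The spanner hovers just above the tang. Head near edge runs crop (380,247) to (640,255); tang face edges are at crop x≈450 and 614.

```bash
python3 - <<'E'
from h import *
f=lambda x,y,z:np.round(atz('side',190+(x+.5)/8-.5,212+(y+.5)/8-.5,z/1000)*1000,1)
print('head top corners z96', *[f(x,y,96) for x,y in((380,246),(412,153),(666,165),(640,255))])
print('slot corners', *[f(x,y,96) for x,y in((428,213),(432,183),(622,190),(615,222))])
def aty(x,y,Y):
    o,d=ray('side',190+(x+.5)/8-.5,212+(y+.5)/8-.5); return np.round((o+d*(Y/1000-o[1])/d[1])*1000,1)
print('tang face', aty(450,310,135), aty(614,315,135))
# tang from clear image: side2 row-edges
q=cv2.imread('pics/side0.png'); g=cv2.cvtColor(q,cv2.COLOR_BGR2GRAY).astype(int)
print('base rows col 250-270'); 
for u in (250,256,262): print(u,[int(g[v,u]) for v in range(236,262)])
for v in (248,250): print(v,[int(g[v,u]) for u in range(240,276)])
print([np.round(proj('side',(.567,y/1000,z/1000)),1) for y,z in((128,79),(132,79),(130,55))])
t=cv2.cvtColor(cv2.imread('pics/top0.png'),cv2.COLOR_BGR2GRAY).astype(int)
for v in (163,166,169): print(v,[int(t[v,u]) for u in range(238,266)])
print([np.round(proj('top',(.567,y/1000,.079)),1) for y in (126,129,132)],[np.round(proj('top',(.567,y/1000,.055)),1) for y in (106,129,152)])
E
```

```text
head top corners z96 [603.1 150.7  96. ] [606.1 110.4  96. ] [533.8 108.6  96. ] [532.1 147.3  96. ]
slot corners [594.1 135.8  96. ] [596.7 122.9  96. ] [543.4 120.7  96. ] [542.1 134.4  96. ]
tang face [592.6 135.   60.6] [545.4 135.   63. ]
base rows col 250-270
250 [75, 73, 75, 76, 73, 65, 109, 205, 171, 135, 145, 146, 152, 143, 138, 134, 131, 182, 205, 205, 207, 199, 146, 133, 188, 192]
256 [77, 74, 72, 73, 73, 69, 71, 182, 185, 148, 143, 147, 146, 141, 136, 135, 134, 170, 199, 203, 199, 202, 198, 156, 126, 185]
262 [75, 73, 73, 76, 74, 71, 58, 169, 207, 165, 143, 142, 144, 147, 141, 137, 134, 142, 190, 208, 202, 166, 115, 143, 202, 173]
248 [70, 74, 75, 72, 73, 68, 116, 156, 147, 144, 152, 155, 146, 148, 144, 147, 146, 147, 144, 148, 147, 145, 144, 144, 147, 142, 112, 105, 88, 70, 73, 75, 74, 76, 76, 74]
250 [69, 68, 67, 70, 69, 66, 98, 136, 138, 137, 138, 136, 140, 136, 143, 143, 136, 140, 139, 140, 144, 139, 141, 144, 143, 133, 119, 156, 145, 62, 72, 75, 72, 76, 73, 68]
[array([256.9, 242.7]), array([256.4, 243.9]), array([257.8, 251.5])]
163 [151, 152, 166, 183, 198, 202, 199, 204, 201, 197, 174, 154, 145, 168, 193, 199, 200, 200, 197, 192, 189, 179, 149, 125, 121, 132, 145, 147]
166 [146, 151, 164, 184, 197, 197, 199, 197, 197, 193, 177, 152, 146, 164, 186, 196, 196, 193, 193, 192, 184, 174, 150, 129, 115, 120, 136, 146]
169 [147, 155, 173, 193, 200, 196, 198, 199, 199, 195, 179, 155, 140, 161, 190, 197, 200, 198, 191, 182, 171, 163, 145, 134, 127, 131, 142, 148]
[array([249.5, 164.9]), array([248.4, 165. ]), array([247.2, 165. ])] [array([258.7, 166.1]), array([250. , 166.3]), array([241.3, 166.4])]
```

Both cameras agree to within about 1.5 mm, which is inside the ±3 mm play. Descending while watching the force.

Emit:
jog_arm:
  increments:
    - [[0,0,0.15,0,0,0,-1],[0,0,0.15,0,0,0,-1],[0,0,0.15,0,0,0,-1],[0,0,0.1,0,0,0,-1],[0,0,0,0,0,0,-1]]

```text
time: 5.92
tool_pos: [0.6457, 0.132, 0.1477]
tcp_rot: [3.141, 0.028, -0.003]
wrist_force: [-0.1, -0.0, -3.7]
width: 0.213
grip_force: 59.7
```

```bash
python3 -c "
from h import *
st();print(read_state()['torque'])"
```

```text
t 5.92 tcp [645.7 132.  147.7] psi 1.01 ztool [-0.002 -0.    -1.   ] F [-0.1 -0.  -3.7] w 0.213 g 59.7
[-0.02398363 -0.00086391 -0.019034  ]
```

Emit:
jog_arm:
  increments:
    - [[0,0,0.12,0,0,0,-1],[0,0,0.12,0,0,0,-1],[0,0,0.06,0,0,0,-1],[0,0,0,0,0,0,-1],[0,0,0,0,0,0,-1]]

```text
time: 6.33
tool_pos: [0.6464, 0.1322, 0.1399]
tcp_rot: [3.141, 0.028, -0.001]
wrist_force: [-0.5, 0.1, -2.6]
width: 0.204
grip_force: 59.7
```

```bash
python3 -c "
from h import *
st();print(read_state()['torque'])"
```

```text
t 6.33 tcp [646.4 132.2 139.9] psi 1.01 ztool [-0. -0. -1.] F [-0.5  0.1 -2.6] w 0.204 g 59.7
[-0.01251746 -0.02777934  0.04224984]
```

Emit:
jog_arm:
  increments:
    - [[0,0,0.06,0,0,0,-1],[0,0,0.04,0,0,0,-1],[0,0,0,0,0,0,-1],[0,0,0,0,0,0,-1],[0,0,0,0,0,0,-1]]

```text
time: 6.75
tool_pos: [0.6466, 0.1322, 0.1372]
tcp_rot: [-3.141, -0.028, -0.0]
wrist_force: [-0.3, 0.2, -2.9]
width: 0.209
grip_force: 59.7
```

```bash
python3 - <<'E'
from h import *
st();print(read_state()['torque'])
q,e=viewer.read_camera('side'); cv2.imwrite('pics/side4.png',q)
cv2.imwrite('pics/c4.png',cv2.resize(q[205:295,165:295],None,fx=6,fy=6,interpolation=cv2.INTER_CUBIC))
E
```

```text
t 6.75 tcp [646.6 132.2 137.2] psi 1.01 ztool [ 0.  0. -1.] F [-0.3  0.2 -2.9] w 0.209 g 59.7
[-0.00753248  0.00767828 -0.02610524]
```

View pics/c4.png

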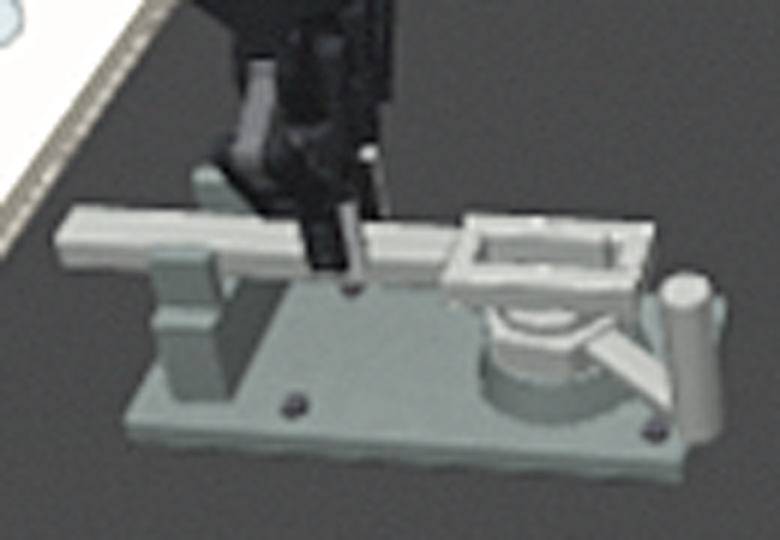

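The handle lies between the cheeks (crop 180,240) and the tang stands in the slot (crop 545,250). It still hangs about 1–2 mm above its seat, so I'll settle it and release.

Emit:
jog_arm:
  increments:
    - [[0,0,0.05,0,0,0,-1],[0,0,0,0,0,0,-1],[0,0,0,0,0,0,-1],[0,0,0,0,0,0,-0.3],[0,0,0,0,0,0,-0.2]]

```text
time: 7.22
tool_pos: [0.6468, 0.1322, 0.1359]
tcp_rot: [-3.141, -0.028, -0.001]
wrist_force: [0.0, 0.3, -0.5]
width: 0.397
grip_force: 0.0
```

Emit:
jog_arm:
  increments:
    - [[0,0,0,0,0,0,0.1],[0,0,0,0,0,0,0.1],[0,0,0,0,0,0,0.1],[0,0,0,0,0,0,0.1],[0,0,-0.3,0,0,0,0.1]]

```text
time: 7.63
tool_pos: [0.6451, 0.1319, 0.1427]
tcp_rot: [3.141, 0.028, -0.006]
wrist_force: [-0.2, -0.7, -1.0]
width: 0.547
grip_force: 0.0
```

Emit:
jog_arm:
  increments:
    - [[0,0,-0.5,0,0,0,0.1],[0,0,-1,0,0,0,0.1],[0,0,-1,0,0,0,0.1],[0,0,-1,0,0,-1,0.1],[0,0,0,0,0,-1,0.1]]

```text
time: 8.05
tool_pos: [0.6502, 0.1328, 0.2588]
tcp_rot: [-3.12, -0.363, -0.021]
wrist_force: [1.5, 0.1, 1.7]
width: 0.551
grip_force: 0.0
```

```bash
python3 - <<'E'
from h import *
st()
q,e=viewer.read_camera('side'); cv2.imwrite('pics/side5.png',q)
C=cloud('side',e);P=C[e>0]
def sel(a,b): 
    m=(P>np.array(a)/1000).all(1)&(P<np.array(b)/1000).all(1); return P[m]
for n,a,b in (('head',[525,95,60],[606,170,90]),('handle',[620,95,60],[680,170,90]),('tip',[720,95,60],[790,170,90])):
    Q=sel(a,b); z=np.percentile(Q[:,2],80); T=Q[Q[:,2]>z-.006]; print(n,len(Q),np.round(np.percentile(T,[2,50,98],axis=0)*1000,1).tolist())
E
```

```text
t 8.05 tcp [650.2 132.8 258.8] psi 13.29 ztool [ 0.013  0.002 -1.   ] F [1.5 0.1 1.7] w 0.551 g 0.0
head 487 [[533.4, 112.2, 67.1], [567.4, 135.4, 70.6], [603.8, 150.4, 81.4]]
handle 248 [[621.0, 123.1, 67.2], [649.5, 135.8, 71.8], [679.1, 143.5, 74.0]]
tip 145 [[720.9, 125.5, 67.5], [737.7, 137.8, 71.8], [756.2, 145.2, 74.1]]
```

The spanner is seated: handle top 71–72 mm, head top about 70 mm. Next, turn to the post.

Emit:
jog_arm:
  increments:
    - [[0,0,0,0,0,-1,0.3],[0,0,0,0,0,-1,0.3],[0,0,0,0,0,-1,0.3],[0,0,0,0,0,-1,0.3],[0,0,0,0,0,-1,0.3]]

```text
time: 8.52
tool_pos: [0.6459, 0.1321, 0.2489]
tcp_rot: [-2.921, -1.156, 0.003]
wrist_force: [0.5, -0.3, -0.6]
width: 0.652
grip_force: 0.0
```

Emit:
jog_arm:
  increments:
    - [[0,0,0,0,0,-1,0.3],[0,0,0,0,0,-1,0.3],[0,0,0,0,0,-1,0.3],[0,0,0,0,0,-1,0.3],[0,0,0,0,0,-1,0.3]]

```text
time: 8.93
tool_pos: [0.6459, 0.132, 0.2488]
tcp_rot: [-2.522, -1.872, 0.003]
wrist_force: [0.5, 0.2, -0.1]
width: 0.646
grip_force: 0.0
```

Emit:
jog_arm:
  increments:
    - [[0,0,0,0,0,-1,0.3],[0,0,0,0,0,-1,0.3],[0,0,0,0,0,-1,0.3],[0,0,0,0,0,-1,0.3],[0,0,0,0,0,-1,0.3]]

```text
time: 9.35
tool_pos: [0.6459, 0.1321, 0.2488]
tcp_rot: [-1.951, -2.46, 0.002]
wrist_force: [-0.5, -0.1, 0.3]
width: 0.651
grip_force: 0.0
```

Emit:
jog_arm:
  increments:
    - [[0,0,0,0,0,-1,0.3],[0,0,0,0,0,-1,0.3],[0,0,0,0,0,-1,0.3],[0,0,0,0,0,-1,0.3],[0,0,0,0,0,-1,0.3]]

```text
time: 9.77
tool_pos: [0.6459, 0.1321, 0.2488]
tcp_rot: [-1.248, -2.882, 0.002]
wrist_force: [0.9, -0.6, -0.6]
width: 0.65
grip_force: 0.0
```

```bash
python3 -c "
from h import *
goto(504,178.5,138,142.5);print(read_state()['q'])"
```

```text
t 9.77 tcp [645.9 132.1 248.8] psi 133.17 ztool [-0.002 -0.    -1.   ] F [ 0.9 -0.6 -0.6] w 0.65 g 0.0
units x,y,z [ 4.365 -2.391  3.693] turn -1.555
[ 1.63907820e-01  2.72862463e-01  1.69635300e+00  4.32982989e-06
  1.17417852e+00 -5.89565601e-01]
```

Emit:
jog_arm:
  increments:
    - [[0.87,-0.48,0,0,0,0,0.3],[0.87,-0.48,0,0,0,0,0.3],[0.87,-0.48,0,0,0,0,0.3],[0.87,-0.48,0,0,0,0,0.3],[0.87,-0.48,0,0,0,0,0.3]]

```text
time: 10.18
tool_pos: [0.5029, 0.1785, 0.2488]
tcp_rot: [-1.256, -2.878, 0.002]
wrist_force: [-0.1, 0.7, 0.9]
width: 0.647
grip_force: 0.0
```

Emit:
jog_arm:
  increments:
    - [[0,0,0,0,0,-0.8,0.3],[0,0,0,0,0,-0.75,0.3],[0,0,0.5,0,0,0,0.3],[0,0,0.5,0,0,0,0.3],[0,0,0,0,0,0,0.3]]

```text
time: 10.6
tool_pos: [0.5024, 0.1778, 0.2163]
tcp_rot: [-1.016, -2.967, 0.006]
wrist_force: [-1.0, 0.1, -1.5]
width: 0.649
grip_force: 0.0
```

```bash
python3 - <<'E'
from h import *
goto(504,178.5,138,142.5)
q,e=viewer.read_camera('side'); cv2.imwrite('pics/side6.png',q)
cv2.imwrite('pics/c6.png',cv2.resize(q[180:300,170:330],None,fx=5,fy=5,interpolation=cv2.INTER_CUBIC))
E
```

```text
t 10.6 tcp [502.4 177.8 216.3] psi 142.21 ztool [-0.006 -0.002 -1.   ] F [-1.   0.1 -1.5] w 0.649 g 0.0
units x,y,z [-0.029  0.051  2.609] turn -0.049
```

View pics/c6.png

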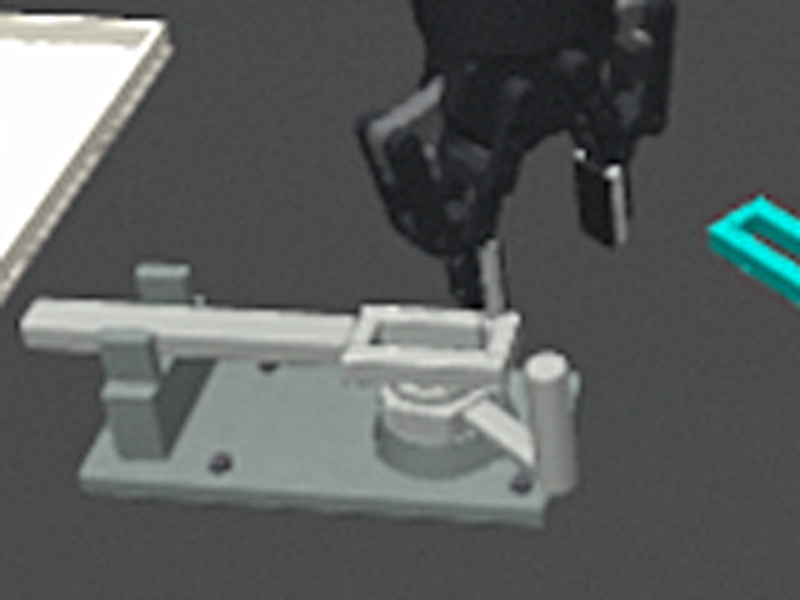

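The spanner lies in the slot and saddle (handle at crop 130,330, head at crop 430,340). The open fingers straddle the post at crop (550,365). Descend.

Emit:
jog_arm:
  increments:
    - [[0,0.05,0.7,0,0,0,0.3],[0,0,0.7,0,0,0,0.3],[0,0,0.7,0,0,0,0.3],[0,0,0.45,0,0,0,0.3],[0,0,0,0,0,0,0.3]]

```text
time: 11.07
tool_pos: [0.5037, 0.1789, 0.1403]
tcp_rot: [-1.015, -2.968, 0.006]
wrist_force: [-1.1, -0.1, -0.6]
width: 0.653
grip_force: 0.0
```

Emit:
jog_arm:
  increments:
    - [[0,0,0,0,0,0,0],[0,0,0,0,0,0,-0.2],[0,0,0,0,0,0,-0.4],[0,0,0,0,0,0,-0.4],[0,0,0,0,0,0,-0.4]]
  force: 20

```text
time: 11.48
tool_pos: [0.5065, 0.1799, 0.1443]
tcp_rot: [1.014, 2.972, 0.002]
wrist_force: [-0.3, -0.0, 0.3]
width: 0.296
grip_force: 0.0
```

```bash
python3 - <<'E'
from h import *
goto(504,178.5,138,142.5)
ax=np.array([567.4,130])
for th in range(142,56,-6):
    print(th,np.round(ax+80*np.array([np.cos(np.radians(th)),np.sin(np.radians(th))]),1),end=' ')
E
```

```text
t 11.48 tcp [506.5 179.9 144.3] psi 142.3 ztool [ 0.002  0.001 -1.   ] F [-0.3 -0.   0.3] w 0.296 g 0.0
units x,y,z [ 0.037 -0.087  0.21 ] turn -0.033
142 [504.4 179.3] 136 [509.9 185.6] 130 [516.  191.3] 124 [522.7 196.3] 118 [529.8 200.6] 112 [537.4 204.2] 106 [545.3 206.9] 100 [553.5 208.8] 94 [561.8 209.8] 88 [570.2 210. ] 82 [578.5 209.2] 76 [586.8 207.6] 70 [594.8 205.2] 64 [602.5 201.9] 58 [609.8 197.8]
```

Emit:
jog_arm:
  increments:
    - [[0,0.14,0.15,0,0,0.5,-0.4],[0,0.14,0,0,0,0.5,-0.4],[0,0.14,0,0,0,0.5,-0.4],[0,0.14,0,0,0,0.5,-0.4],[-0.02,0.14,0,0,0,0.5,-0.4]]

```text
time: 11.9
tool_pos: [0.5201, 0.1943, 0.1388]
tcp_rot: [-1.397, -2.812, 0.002]
wrist_force: [-2.7, 0.2, 2.1]
width: 0.296
grip_force: 1.2
```

Emit:
jog_arm:
  increments:
    - [[0,0.14,0,0,0,0.5,-0.4],[0,0.14,0,0,0,0.5,-0.4],[0,0.14,0,0,0,0.5,-0.4],[0,0.14,0,0,0,0.5,-0.4],[-0.02,0.14,0,0,0,0.5,-0.4]]

```text
time: 12.32
tool_pos: [0.5377, 0.2046, 0.1387]
tcp_rot: [-1.752, -2.605, 0.003]
wrist_force: [-5.1, -0.3, 2.4]
width: 0.299
grip_force: 2.1
```

```bash
cat >> h.py <<'E'
def arc(ax=(567.4,130)):
    s,p=st(); d=s['tool_pos'][:2]*1000-np.array(ax); th=np.degrees(np.arctan2(d[1],d[0])); a=np.radians(p)
    F=s['wrist_force']; print('r',round(np.hypot(*d),1),'th',round(th,1),'Ftan(against)',round(-(F[0]*np.sin(a)-F[1]*np.cos(a)),1),'Frad',round(F[0]*np.cos(a)+F[1]*np.sin(a),1))
E
python3 -c "
from h import *
arc()"
```

```text
t 12.32 tcp [537.7 204.6 138.7] psi 112.15 ztool [-0.003 -0.001 -1.   ] F [-5.1 -0.3  2.4] w 0.299 g 2.1
r 80.3 th 111.7 Ftan(against) 4.9 Frad 1.7
```

Emit:
jog_arm:
  increments:
    - [[0,0.14,0,0,0,0.5,-0.4],[0,0.14,0,0,0,0.5,-0.4],[0,0.14,0,0,0,0.5,-0.4],[0,0.14,0,0,0,0.5,-0.4],[-0.02,0.14,0,0,0,0.5,-0.4]]

```text
time: 12.73
tool_pos: [0.5578, 0.2102, 0.1387]
tcp_rot: [-2.077, -2.354, 0.003]
wrist_force: [-4.8, 2.0, 2.7]
width: 0.304
grip_force: 2.2
```

Emit:
jog_arm:
  increments:
    - [[0,0.14,0,0,0,0.5,-0.4],[0,0.14,0,0,0,0.5,-0.4],[0,0.14,0,0,0,0.5,-0.4],[0,0.14,0,0,0,0.5,-0.4],[-0.02,0.14,0,0,0,0.5,-0.4]]

```text
time: 13.15
tool_pos: [0.5789, 0.2104, 0.1388]
tcp_rot: [-2.367, -2.062, 0.002]
wrist_force: [-3.5, 3.4, 1.9]
width: 0.301
grip_force: 2.2
```

```bash
python3 -c "
from h import *
arc()"
```

```text
t 13.15 tcp [578.9 210.4 138.8] psi 82.14 ztool [-0.003  0.001 -1.   ] F [-3.5  3.4  1.9] w 0.301 g 2.2
r 81.2 th 81.9 Ftan(against) 4.0 Frad 2.9
```

Emit:
jog_arm:
  increments:
    - [[-0.04,0.1,0,0,0,0.35,-0.4],[0,0.1,0,0,0,0.35,-0.4],[0,0.1,0,0,0,0.35,-0.4],[0,0.1,0,0,0,0.35,-0.4],[-0.02,0.1,0,0,0,0.35,-0.4]]

```text
time: 13.57
tool_pos: [0.5933, 0.2061, 0.1387]
tcp_rot: [-2.545, -1.838, 0.001]
wrist_force: [-2.5, 5.4, -0.0]
width: 0.297
grip_force: 2.2
```

```bash
python3 -c "
from h import *
arc()"
```

```text
t 13.57 tcp [593.3 206.1 138.7] psi 71.68 ztool [-0.002  0.002 -1.   ] F [-2.5  5.4 -0. ] w 0.297 g 2.2
r 80.4 th 71.2 Ftan(against) 4.1 Frad 4.4
```

Emit:
jog_arm:
  increments:
    - [[0,0.04,0,0,0,0.14,-0.4],[0,0.04,0,0,0,0.14,-0.4],[0,0.04,0,0,0,0.14,-0.4],[0,0.04,0,0,0,0.14,-0.4],[-0.01,0.04,0,0,0,0.14,-0.4]]

```text
time: 13.98
tool_pos: [0.599, 0.2039, 0.1387]
tcp_rot: [-2.609, -1.746, 0.0]
wrist_force: [-2.4, 4.8, 1.0]
width: 0.3
grip_force: 2.2
```

```bash
python3 -c "
from h import *
arc()"
```

```text
t 13.98 tcp [599.  203.9 138.7] psi 67.56 ztool [-0.001  0.002 -1.   ] F [-2.4  4.8  1. ] w 0.3 g 2.2
r 80.3 th 66.8 Ftan(against) 4.1 Frad 3.5
```

Emit:
jog_arm:
  increments:
    - [[-0.01,0.04,0,0,0,0.14,-0.4],[0,0.04,0,0,0,0.14,-0.4],[0,0.04,0,0,0,0.14,-0.4],[0,0.04,0,0,0,0.14,-0.4],[-0.01,0.04,0,0,0,0.14,-0.4]]

```text
time: 14.4
tool_pos: [0.6044, 0.2009, 0.1388]
tcp_rot: [-2.672, -1.649, -0.0]
wrist_force: [-2.6, 5.2, -0.2]
width: 0.298
grip_force: 2.2
```

```bash
python3 -c "
from h import *
arc()"
```

```text
t 14.4 tcp [604.4 200.9 138.8] psi 63.36 ztool [-0.001  0.002 -1.   ] F [-2.6  5.2 -0.2] w 0.298 g 2.2
r 80.0 th 62.5 Ftan(against) 4.6 Frad 3.5
```

Emit:
jog_arm:
  increments:
    - [[0,0.03,0,0,0,0.1,-0.4],[0,0.03,0,0,0,0.1,-0.4],[0,0.03,0,0,0,0.1,-0.4],[0,0.03,0,0,0,0.1,-0.4],[0,0,0,0,0,0,-0.4]]

```text
time: 14.82
tool_pos: [0.6077, 0.1992, 0.1388]
tcp_rot: [-2.706, -1.593, -0.0]
wrist_force: [-1.8, 3.8, -0.7]
width: 0.299
grip_force: 1.9
```

```bash
python3 -c "
from h import *
arc()"
```

```text
t 14.82 tcp [607.7 199.2 138.8] psi 60.98 ztool [-0.001  0.002 -1.   ] F [-1.8  3.8 -0.7] w 0.299 g 1.9
r 80.1 th 59.7 Ftan(against) 3.4 Frad 2.5
```

Emit:
jog_arm:
  increments:
    - [[0,0.03,0,0,0,0.1,-0.4],[0,0.03,0,0,0,0.1,-0.4],[0,0.03,0,0,0,0.1,-0.4],[0,0,0,0,0,0,-0.4],[0,0,0,0,0,0,-0.4]]

```text
time: 15.23
tool_pos: [0.6102, 0.1977, 0.1388]
tcp_rot: [-2.73, -1.551, -0.001]
wrist_force: [-1.7, 4.1, 0.1]
width: 0.3
grip_force: 2.0
```

```bash
python3 -c "
from h import *
arc()"
```

```text
t 15.23 tcp [610.2 197.7 138.8] psi 59.21 ztool [-0.     0.002 -1.   ] F [-1.7  4.1  0.1] w 0.3 g 2.0
r 80.1 th 57.7 Ftan(against) 3.6 Frad 2.7
```

```bash
python3 - <<'E'
from h import *
q,e=viewer.read_camera('side'); cv2.imwrite('pics/side7.png',q)
cv2.imwrite('pics/c7.png',cv2.resize(q[205:285,165:295],None,fx=6,fy=6,interpolation=cv2.INTER_CUBIC))
E
```

```text
(no output)
```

View pics/c7.png

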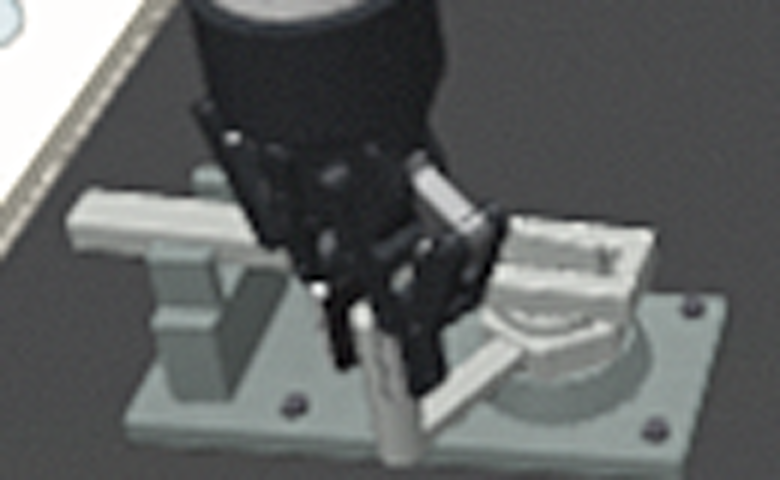

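The post (crop 385,380) is between the fingers and swung nearly round. The spanner has taken up its play towards the far cheek, and the force still shows plain friction, so I continue in small steps.

Emit:
jog_arm:
  increments:
    - [[0,0.03,0,0,0,0.1,-0.4],[0,0.03,0,0,0,0.1,-0.4],[0,0.03,0,0,0,0.1,-0.4],[0,0,0,0,0,0,-0.4],[0,0,0,0,0,0,-0.4]]

```text
time: 15.7
tool_pos: [0.6126, 0.1962, 0.1388]
tcp_rot: [-2.754, -1.508, -0.001]
wrist_force: [-1.8, 5.1, -0.8]
width: 0.299
grip_force: 2.0
```

```bash
python3 -c "
from h import *
arc()"
```

```text
t 15.7 tcp [612.6 196.2 138.8] psi 57.41 ztool [-0.     0.001 -1.   ] F [-1.8  5.1 -0.8] w 0.299 g 2.0
r 80.2 th 55.7 Ftan(against) 4.2 Frad 3.3
```

Emit:
jog_arm:
  increments:
    - [[0,0.03,0,0,0,0.1,-0.4],[0,0.03,0,0,0,0.1,-0.4],[0,0.02,0,0,0,0.1,-0.4],[0,0,0,0,0,0,-0.4],[0,0,0,0,0,0,-0.4]]

```text
time: 16.12
tool_pos: [0.6139, 0.1952, 0.1388]
tcp_rot: [-2.777, -1.464, 0.001]
wrist_force: [-4.6, 6.3, 1.0]
width: 0.3
grip_force: 3.4
```

```bash
python3 -c "
from h import *
arc()
e=viewer.read_camera('side')[1]
C=cloud('side',e);P=C[e>0]*1000
m=(P>[470,150,88]).all(1)&(P<[640,240,106]).all(1);print('post?',m.sum(),np.percentile(P[m],[2,50,98],axis=0).round(1).tolist())
for n,a,b in (('head',[525,95,64],[575,170,74]),('tip',[725,95,64],[790,170,76])):
    m=(P>a).all(1)&(P<b).all(1); print(n,m.sum(),np.percentile(P[m],[2,50,98],axis=0).round(1).tolist())
"
```

```text
t 16.12 tcp [613.9 195.2 138.8] psi 55.61 ztool [-0.002  0.002 -1.   ] F [-4.6  6.3  1. ] w 0.3 g 3.4
r 80.1 th 54.5 Ftan(against) 7.4 Frad 2.6
post? 133 [[587.4, 187.3, 88.5], [613.3, 206.1, 96.5], [633.9, 215.4, 105.3]]
head 210 [[532.3, 114.3, 64.4], [548.6, 139.4, 69.8], [573.3, 152.3, 72.5]]
tip 109 [[726.0, 114.6, 64.4], [741.1, 128.6, 71.6], [756.7, 134.9, 74.0]]
```

Emit:
jog_arm:
  increments:
    - [[0,0.03,0,0,0,0,-0.4],[0,0.03,0,0,0,0,-0.4],[0,0,0,0,0,0,-0.4],[0,0,0,0,0,0,-0.4],[0,0,0,0,0,0,-0.4]]

```text
time: 16.58
tool_pos: [0.6145, 0.1949, 0.1387]
tcp_rot: [-2.775, -1.463, 0.003]
wrist_force: [-6.5, 8.3, 2.3]
width: 0.304
grip_force: 5.2
```

```bash
python3 -c "
from h import *
arc()"
```

```text
t 16.58 tcp [614.5 194.9 138.7] psi 55.6 ztool [-0.004  0.003 -1.   ] F [-6.5  8.3  2.3] w 0.304 g 5.2
r 80.2 th 54.0 Ftan(against) 10.1 Frad 3.1
```

Emit:
jog_arm:
  increments:
    - [[0,0.04,0,0,0,0,-0.4],[0,0.04,0,0,0,0,-0.4],[0,0.04,0,0,0,0,-0.4],[0,0,0,0,0,0,-0.4],[0,0,0,0,0,0,-0.4]]
  force: 60

```text
time: 17.0
tool_pos: [0.6156, 0.1943, 0.1385]
tcp_rot: [-2.772, -1.461, 0.008]
wrist_force: [-13.1, 13.2, 5.9]
width: 0.302
grip_force: 9.0
```

```bash
python3 -c "
from h import *
arc()"
```

```text
t 17.0 tcp [615.6 194.3 138.5] psi 55.58 ztool [-0.008  0.005 -1.   ] F [-13.1  13.2   5.9] w 0.302 g 9.0
r 80.4 th 53.1 Ftan(against) 18.2 Frad 3.5
```

The force rose to 18 N, against 4 N of friction, with no further travel: the nut is at its stop. Unload, open and withdraw.

Emit:
jog_arm:
  increments:
    - [[0,-0.1,0,0,0,0,-0.4],[0,-0.08,0,0,0,0,-0.2],[0,0,0,0,0,0,0],[0,0,0,0,0,0,0.2],[0,0,0,0,0,0,0.2]]

```text
time: 17.42
tool_pos: [0.6154, 0.1934, 0.1389]
tcp_rot: [2.778, 1.465, 0.001]
wrist_force: [0.4, -0.7, 0.1]
width: 0.6
grip_force: 0.0
```

Emit:
jog_arm:
  increments:
    - [[0,0,0,0,0,0,0.2],[0,0,-0.4,0,0,0,0.2],[0,0,-0.8,0,0,0,0.2],[0,0,-1,0,0,0,0.2],[0,0,-1,0,0,0,0.2]]

```text
time: 17.83
tool_pos: [0.6145, 0.1935, 0.2356]
tcp_rot: [-2.779, -1.465, 0.003]
wrist_force: [0.8, -0.3, -0.1]
width: 0.601
grip_force: 0.0
```

Emit:
jog_arm:
  increments:
    - [[-0.9,0,-0.5,0,0,0,0.2],[-1,0,0,0,0,0,0.2],[-1,0,0,0,0,0,0.2],[-1,0,0,0,0,0,0.2],[-1,0,0,0,0,0,0.2]]

```text
time: 18.25
tool_pos: [0.5312, 0.0715, 0.2509]
tcp_rot: [2.778, 1.465, 0.002]
wrist_force: [0.0, -0.1, -0.6]
width: 0.598
grip_force: 0.0
```

Emit:
jog_arm:
  increments:
    - [[-1,0,0,0,0,0,0.2],[-1,0,0,0,0,0,0.2],[-1,0,0,0,0,0,0.2],[0,0,0,0,0,0,0.2],[0,0,0,0,0,0,0.2]]

```text
time: 18.67
tool_pos: [0.4806, -0.0028, 0.2506]
tcp_rot: [2.78, 1.461, 0.002]
wrist_force: [-0.5, 0.2, 0.9]
width: 0.599
grip_force: 0.0
```

```bash
python3 - <<'E'
from h import *
st()
p,d=viewer.read_camera('top'); q,e=viewer.read_camera('side')
for n,D in(('top',d),('side',e)):
    P=cloud(n,D)[D>0]*1000
    for k,a,b in (('post',[560,160,88],[660,240,106]),('tang',[540,100,75],[595,165,84]),('head',[525,95,64],[603,170,74]),('tip',[725,95,64],[790,170,76])):
        Q=P[(P>a).all(1)&(P<b).all(1)]
        if len(Q)<4: print(n,k,len(Q)); continue
        r=cv2.minAreaRect(Q[:,:2].astype(np.float32)); print(n,k,len(Q),np.round(np.median(Q,0),1),np.round(r[0],1),np.round(r[1],1),round(r[2],1))
a=cv2.resize(p[95:225,215:315],None,fx=4,fy=4,interpolation=cv2.INTER_CUBIC); b=cv2.resize(q[200:300,170:270],None,fx=4,fy=4,interpolation=cv2.INTER_CUBIC)
b=cv2.copyMakeBorder(b,0,120,0,0,cv2.BORDER_CONSTANT); cv2.imwrite('pics/end.png',np.hstack([a,b]))
E
```

```text
t 18.67 tcp [480.6  -2.8 250.6] psi 55.44 ztool [ 0.002 -0.    -1.   ] F [-0.5  0.2  0.9] w 0.599 g 0.0
top post 44 [606.2 197.3  98.8] [606.5 198.4] [16.6 15.2] 89.8
top tang 0
top head 3
top tip 84 [739.4 121.7  69.6] [739.4 121.7] [20.8 30.2] 85.3
side post 81 [607.2 204.5 100. ] [608.5 200.8] [17.2 17.3] 36.2
side tang 72 [567.8 133.2  79.5] [568.2 132.6] [ 7.5 44.3] 80.8
side head 342 [564.3 139.   69.6] [567.8 131.5] [42.1 71.3] 86.8
side tip 110 [740.3 129.6  71.6] [741.7 124.8] [32.3 22.6] 0.8
```

View pics/end.png

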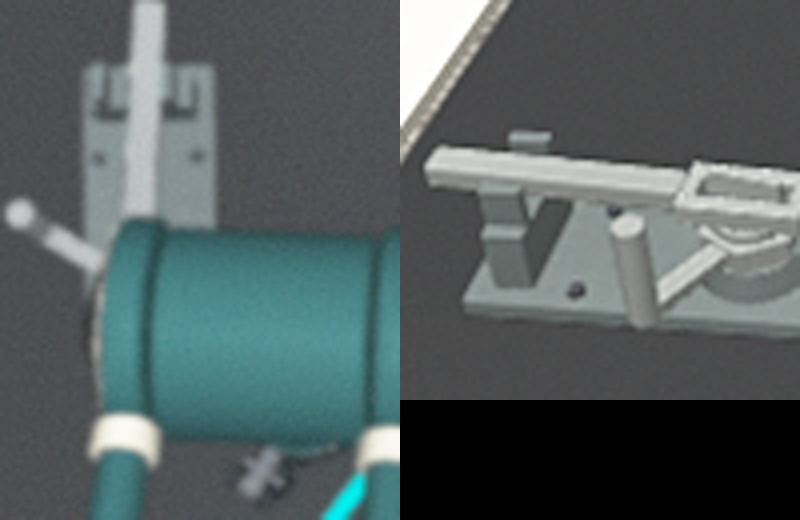

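The post now stands at about 60° from +x. The tang is turned about 10° (0.18 rad, within the setting), which puts the locknut at about 1.40. The spanner lies in slot and saddle, and the arm is clear.

```bash
python3 -c "
from h import *
print(bot.finish_job())"
```

```text
the job is handed in; nothing more can be done
None
```

The job is handed in: the larger spanner lies over the tang with its handle in the saddle, and the locknut is tight at its stop (about 1.40 rad). The screw turned only about 0.18 rad, inside the 0.35 limit, at about 19 s on the clock.

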